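# Sort full and spent nail cassettes by weight

## Task

Two sealed nail-coil cassettes stand on the bench; they look the same, and either, both or neither may be full, so lift each one just clear and feel its weight. Put each full, heavy one in the shallow wooden tray and each spent, light one in the deep black crate, setting it down gently (not dropped), upright and flat on the floor of the tray or crate. Do not tip a cassette over, and leave the other things on the bench where they are.

Things in the scene. Friction and masses are not known exactly. Their poses are not given: they have to be found in the camera images.
- cassette_a: sealed grey plastic nail cassette standing upright on the bench: 66 long (own x) x 48 wide (own y) x 70 tall, flat sides, 5 mm round hub cap on top, black feed nose sticking out 11 at the foot of its +x end. Origin: centre of its underside, z up. Full: 0.40 to 0.55 kg in all; spent: 0.10 to 0.14 kg; its name does not tell which
- cassette_b: sealed grey plastic nail cassette standing upright on the bench: 66 long (own x) x 48 wide (own y) x 70 tall, flat sides, 5 mm round hub cap on top, black feed nose sticking out 11 at the foot of its +x end. Origin: centre of its underside, z up. In looks and possible weights the same as cassette_a; which of them is full is drawn afresh each time
- tray: shallow open wooden tray for FULL cassettes, fixed to the bench: outside 240 (own x) x 170 (own y) x 30 tall, walls and floor 6 thick. Origin: centre of its underside, z up
- tray_in (a point): centre of the tray's inner floor, 6 above the bench; axes as the tray's. The inner floor is 228 x 158
- crate: deep open black plastic crate for SPENT cassettes, fixed to the bench: outside 240 (own x) x 170 (own y) x 75 tall, walls and floor 6 thick. Origin: centre of its underside, z up
- crate_in (a point): centre of the crate's inner floor, 6 above the bench; axes as the crate's. The inner floor is 228 x 158
- tape_roll: bystander, leave alone: roll of paper tape lying flat, outer diameter 52, height 20 (sizes in mm)
- lath: bystander, leave alone: thin wooden strip lying flat, 150 x 20 x 8 (sizes in mm)
- screwdriver: bystander, leave alone: screwdriver lying on the bench (sizes in mm)
- wrench: bystander, leave alone: steel wrench lying on the bench (sizes in mm)
- pot: bystander, leave alone: terracotta pot, 100 across, 85 tall (sizes in mm)
- glue_jar: bystander, leave alone: closed jar of glue, 60 across, 85 tall (sizes in mm)
- wire_spool: bystander, leave alone: copper-coloured wire spool standing on end, 60 across, 50 tall (sizes in mm)
- brush: bystander, leave alone: brush lying on the bench (sizes in mm)

How it is judged (in metres and radians):
At the end, for the whole second after the job is handed in: Each cassette stands upright (within 8 degrees), at rest, within 10 mm of the floor of the shallow tray if full (it presses on the tray with over 2.75 N) or of the deep crate if spent (0.4 to 2.75 N). Any place and turn inside will do (((x of cassette_a in the frame of tray_in between -0.11 and 0.11 m and y of cassette_a in the frame of tray_in between -0.078 and 0.078 m and z of cassette_a in the frame of tray_in below 0.01 m and contact force between cassette_a and tray above 2.75 N) or (x of cassette_a in the frame of crate_in between -0.11 and 0.11 m and y of cassette_a in the frame of crate_in between -0.078 and 0.078 m and z of cassette_a in the frame of crate_in below 0.01 m and contact force between cassette_a and crate between 0.4 and 2.75 N)) and angle between each of cassette_a, cassette_b's own z axis and vertical below 0.15 rad and linear speed of each of cassette_a, cassette_b below 0.02 m/s and ((x of cassette_b in the frame of tray_in between -0.11 and 0.11 m and y of cassette_b in the frame of tray_in between -0.078 and 0.078 m and z of cassette_b in the frame of tray_in below 0.01 m and contact force between cassette_b and tray above 2.75 N) or (x of cassette_b in the frame of crate_in between -0.11 and 0.11 m and y of cassette_b in the frame of crate_in between -0.078 and 0.078 m and z of cassette_b in the frame of crate_in below 0.01 m and contact force between cassette_b and crate between 0.4 and 2.75 N))); the robot touches nothing.
It fails at once if a cassette is dropped or thrown (moves faster than 0.7 m/s, a fall of about 25 mm, while the fingers do not hold it) ((linear speed of cassette_a above 0.7 m/s and contact force between the fingers and cassette_a below 0.1 N) or (linear speed of cassette_b above 0.7 m/s and contact force between the fingers and cassette_b below 0.1 N)).
It fails at once if a cassette is tipped over (more than 45 degrees) (angle between any of cassette_a, cassette_b's own z axis and vertical above 0.785 rad).
It fails at once if another thing on the bench is moved by more than 30 mm (distance of any of tape_roll, lath, screwdriver, wrench, pot, glue_jar, wire_spool, brush from where it was at the start of the episode above 0.03 m).
It also fails if it takes over 64 s, if anything falls off the work surface, if the arm or the gripper's body presses on something with over 40 N, if the wrist force passes 120 N, or if a joint passes its speed limit or range.

## Robot

A 6-joint arm with a two-finger parallel gripper is mounted at the origin on the work surface. World frame = base frame: x ahead of the robot, y to its left, z up, the work surface at z = 0. Lengths are in m, angles in degrees, forces in N, time in s.
With the tool pointing down it reaches from about 0.275 to 0.85 m from the base axis. Payload 5.2 kg.
Tool frame: the origin (TCP) lies where the fingers leave the gripper's body, on its centre line; the fingertips stand 73 mm ahead of it and the grasp point (between the pads) lies 54 mm ahead of it; z points along the fingers, y is the line along which they close (so a half turn about z gives the same grasp; the last joint's range is limited). The gripper opens to 85 mm and grips with 20 to 120 N. Pads are 22 mm wide; open, the fingers measure 114 mm over their backs; the gripper's body (76 mm by 85 mm) begins 54 mm behind the grasp point. The pads swing forward as they close: fully open they stand 13 mm farther back than shut.
Start: joints at [61.261, 14.817, 87.949, -0, 77.235, -11.62], TCP at [0.162, 0.526, 0.304] pointing down, gripper open.
Joint ranges: [-179.93, 179.93], [-52.35, 119.4], [10.71, 147.94], [-69.91, 249.91], [12.55, 155.21], [-178.61, 178.61]. Speed limits (degrees/s): [147.25, 147.25, 180, 180, 180, 180].

## Interface

Orientations are given as [roll, pitch, yaw] about the fixed x, y, z axes, in that order (R = Rz(yaw) Ry(pitch) Rx(roll)).
In Python, from station import bot gives the robot as it stands.
- The arm moves only by the tool jog_arm, called after "Emit:" as name(argument=value, ...) on one line, values as JSON. Schema: {"type":"object","properties":{"moves":{"type":"object","properties":{"rows":{"type":"array","items":{"type":"array","items":{"type":"number"},"minItems":6,"maxItems":6},"minItems":1,"maxItems":12}},"additionalProperties":false,"required":["rows"]},"aperture":{"type":"number"},"grip_n":{"type":"number"},"only":{"type":"string"},"quiet":{"type":"boolean"},"lines":{"type":"string"}},"required":["moves"],"additionalProperties":false}. moves is an object whose key "rows" holds a list of rows, 1 to 12 of them, each of 6 numbers: dx, dy, dz in fractions of the full range, 1 being 0.5 m, then a rotation vector rx, ry, rz in fractions of the full range, 1 being 360 degrees; each row is the pose to reach, as a shift and turn from the pose commanded when the call began, along the tool's axes at that moment; what a row does not reach only later rows make up. A row lasts 1/12 s, in which the tool goes at most 0.0417 m and 7.16 degrees, less where a joint would pass 70% of its speed; a pose out of reach is approached as far as the arm can. aperture is the finger opening in m, set as the call begins (left out keeps the last). The fingers move at their own pace and stop on an object; grip_n is the grip in N (left out, the last holds). Time passes only in rows, so rows that do not move let the fingers close. The tool returns the time, the measured TCP pose, the force, the opening and the grip force at its end. only (a regular expression) keeps the lines of the reply that match it, lines (a string "A,B") keeps lines A to B, and quiet returns only ok. Shift and turn numbers lie between -1 and 1, and a call with a number outside is refused. Input that does not fit is refused with a message, and nothing moves.
- bot.get_obs(): the state, without advancing time (a new reading comes with each control period).
- bot.camera(name): name is "side" or "top"; returns the picture (384x512x3 uint8, blue, green, red); there is no depth.
- bot.camera_params(name): a dict with "intrinsics" (3x3 intrinsics, pixels), "extrinsics" (4x4, takes a point from camera to world coordinates). Camera axes: x right, y down, z forward; pixel columns grow to the right and rows downward; lengths in m; the calibration is good to about 2 mm. A picture is of the moment at which its call begins. camera_params takes no time and is no camera call.
- bot.sign_off(): hands the job in; it is judged then, once.
The state is a dict: "time_s": time; "joint_positions": joint angles; "dq": joint speeds; "tau": joint torques, N m; "ee_pos": TCP position; "orientation": TCP orientation; "wrist_force": force on the tool from outside, world axes, zero at the start; "ft_torque": the same for the moment, N m; "gripper_width": finger opening in m; "grasp_force": force on a finger pad.
Only numpy, scipy, OpenCV 4.12 (cv2) and the standard library are available. Lean on these libraries where they do the work, as an engineer would, in place of code of your own. Each camera call takes 0.05 s, during which the arm holds its last target. There are 200 camera calls.

## Working session

There is one attempt and no reset: what is moved stays moved. The work goes in short steps, Python scripts to look and compute and a tool call to move; the robot and the scene stay as the last step left them, time stands still between calls to the robot, and variables do not carry over. Pictures are saved under pics/ and viewed, at most 10 in all, crops included, and the job is handed in when it is done.

```bash
ls; mkdir -p pics
```

Run:
```python
from station import bot
import cv2
for n in("top","side"):
    cv2.imwrite(f"pics/{n}0.png",bot.camera(n)); p=bot.camera_params(n); print(n,p["intrinsics"],p["extrinsics"])
o=bot.get_obs(); print({k:o[k] for k in o})
```

```text
pics
station.py
top [[448.26768462   0.         251.57507181]
 [  0.         448.26768462 191.53617081]
 [  0.           0.           1.        ]] [[-2.45002835e-02 -9.93664724e-01  1.09682050e-01  3.62845419e-01]
 [-9.99699366e-01  2.44572935e-02 -1.73745891e-03  4.11021840e-05]
 [-9.56074460e-04 -1.09691644e-01 -9.93965205e-01  1.63962644e+00]
 [ 0.00000000e+00  0.00000000e+00  0.00000000e+00  1.00000000e+00]]
side [[347.21924356   0.         257.17733686]
 [  0.         347.21924356 188.91710604]
 [  0.           0.           1.        ]] [[-0.99470578 -0.08254475  0.06121087  0.47616146]
 [-0.10065884  0.66268544 -0.74210229  0.81761415]
 [ 0.02069309 -0.74433486 -0.66748589  0.76060172]
 [ 0.          0.          0.          1.        ]]
{'time_s': 0.1, 'joint_positions': array([ 6.12632550e+01,  1.48545587e+01,  8.80033983e+01,  4.15638808e-04,
        7.72365641e+01, -1.16202152e+01]), 'dq': array([-0.00867545, -0.08485121, -0.09430322,  0.01914752,  0.02027208,
        0.02916366]), 'tau': array([ 1.17055253e-03, -4.46970499e+01, -2.91245180e+01, -4.53660195e-04,
        6.26920344e-03,  5.30740209e-06]), 'ee_pos': array([0.16168121, 0.52532781, 0.30317254]), 'orientation': array([-1.79907498e+02, -1.94356659e-02,  1.62883362e+02]), 'wrist_force': array([-0.0905435 , -0.45953153, -0.04297937]), 'ft_torque': array([-0.02324417,  0.04576817,  0.04429025]), 'grasp_force': 0.0, 'gripper_width': 0.08570196621436282}
```

View pics/top0.png

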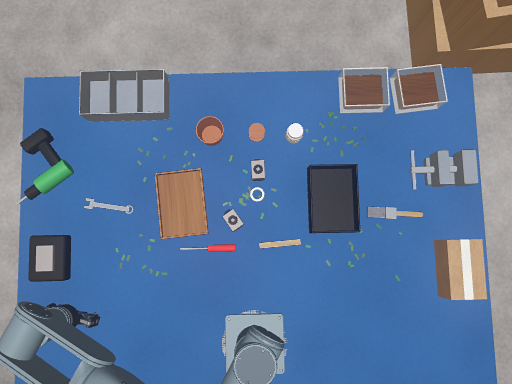

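View pics/side0.png

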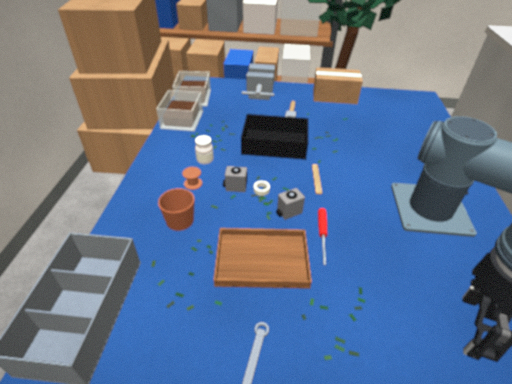

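The top view shows the cassettes at about (258,169) and (233,220), with the tape roll between them at (257,194). The tray is at (181,203) and the crate at (333,198). The side view agrees: cassettes at (236,178) and (290,203), tape at (262,187).

Create h.py:
```python
import numpy as np,cv2
from station import bot
def ray(n,uv,z):
    p=bot.camera_params(n);K,E=p["intrinsics"],p["extrinsics"]
    d=E[:3,:3]@np.linalg.inv(K)@[uv[0],uv[1],1]
    return E[:3,3]+d*(z-E[2,3])/d[2]
```

Run:
```python
from h import *
im=cv2.imread("pics/top0.png"); hsv=cv2.cvtColor(im,cv2.COLOR_BGR2HSV)
s=cv2.resize(im[150:245,205:300],None,fx=6,fy=6,interpolation=cv2.INTER_CUBIC)
sd=cv2.resize(cv2.imread("pics/side0.png")[155:225,215:315],None,fx=6,fy=6,interpolation=cv2.INTER_CUBIC)
cv2.imwrite("pics/c1.png",s);cv2.imwrite("pics/c2.png",sd)
def rep(name,m,z):
    for c in cv2.findContours(m.astype(np.uint8),cv2.RETR_EXTERNAL,cv2.CHAIN_APPROX_NONE)[0]:
        if cv2.contourArea(c)<60: continue
        P=np.array([ray("top",q[0],z)[:2] for q in c],np.float32)
        print(name,cv2.boundingRect(c),cv2.minAreaRect(P))
H,S,V=cv2.split(hsv)
def roi(m,x0,x1,y0,y1):
    r=np.zeros_like(m);r[y0:y1,x0:x1]=m[y0:y1,x0:x1];return r
rep("cas",roi(((S<60)&(V>70)).astype(np.uint8),215,275,155,235),.07)
rep("tray",roi(((H<25)&(S>60)).astype(np.uint8),150,213,160,243),.03)
rep("crate",roi((V<70).astype(np.uint8),300,364,155,240),.075)
rep("lath",roi(((H<28)&(S>50)).astype(np.uint8),255,305,235,252),.008)
rep("driver",roi((((H<10)|(H>170))&(S>100)).astype(np.uint8),175,240,240,255),.02)
```

```text
cas (223, 209, 21, 23) ((0.44007954001426697, 0.06747862696647644), (0.07261645793914795, 0.045796774327754974), 33.7150993347168)
cas (246, 187, 18, 15) ((0.5271152853965759, -0.012795429676771164), (0.05988423898816109, 0.049558140337467194), 88.58943939208984)
cas (251, 160, 14, 21) ((0.6123350262641907, -0.025578565895557404), (0.04607352241873741, 0.0716431587934494), 88.60416412353516)
tray (155, 168, 53, 71) ((0.5057776570320129, 0.2529580593109131), (0.23893748223781586, 0.1704452782869339), 5.2359113693237305)
crate (307, 164, 53, 69) ((0.5056676268577576, -0.2872016429901123), (0.17606152594089508, 0.2382068932056427), 89.69573211669922)
lath (260, 239, 41, 9) ((0.35231122374534607, -0.10052628070116043), (0.018563799560070038, 0.14575332403182983), 4.08133602142334)
driver (208, 244, 28, 8) ((0.3421882688999176, 0.10993340611457825), (0.023831922560930252, 0.09756660461425781), 1.941300392150879)
```

View pics/c1.png

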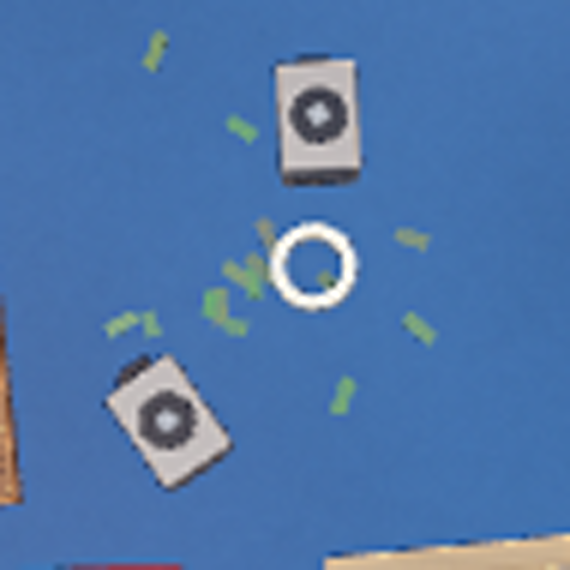

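View pics/c2.png

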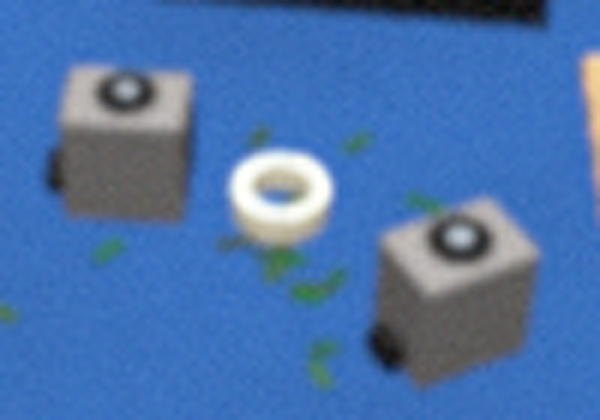

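Both noses point away from the robot: the far cassette's straight ahead, the near one's up and to the left (yaw about 2° and 34.5°). I'll locate the hub caps in both views.

Add to h.py:
```python
from scipy.spatial.transform import Rotation as R
def delta(pos,yaw):
    o=bot.get_obs();M=R.from_euler("xyz",o["orientation"],degrees=True)
    T=R.from_euler("xyz",[180,0,yaw],degrees=True)
    print("t",round(o["time_s"],2),"d",M.inv().apply(np.array(pos)-o["ee_pos"]).round(4),"rv",(M.inv()*T).as_rotvec(degrees=True).round(2))
```

Run:
```python
from h import *
def hub(n,box):
    x0,x1,y0,y1=box; g=cv2.cvtColor(cv2.imread(f"pics/{n}0.png"),cv2.COLOR_BGR2GRAY)[y0:y1,x0:x1]
    g=cv2.resize(g,None,fx=4,fy=4,interpolation=cv2.INTER_CUBIC)
    m=(g<90).astype(np.uint8)
    c=max(cv2.findContours(m,cv2.RETR_EXTERNAL,cv2.CHAIN_APPROX_NONE)[0],key=cv2.contourArea)
    (a,b),s,_=cv2.fitEllipse(c); uv=(x0+(a-1.5)/4,y0+(b-1.5)/4); print(n,np.round(uv,1),np.round(s,1),ray(n,uv,.075).round(4))
hub("top",(252,265,163,175));hub("top",(226,240,213,226))
hub("side",(230,243,165,175));hub("side",(285,299,189,200))
delta([.437,.067,.20],214.5)
```

```text
top [257.7 168.8] [33.3 33.7] [ 0.6158 -0.0262  0.075 ]
top [232.5 219.6] [32.4 33.8] [0.4387 0.0662 0.075 ]
side [235.6 170. ] [21.6 33.1] [ 0.6152 -0.0247  0.075 ]
side [291.2 194.6] [25.4 36.5] [0.4382 0.0679 0.075 ]
t 0.1 d [-0.3981 -0.3568  0.1036] rv [ -0.08  -0.06 -51.62]
```

Careful with the scale: shifts go in shares of 0.5 m and turns go in shares of 360 degrees. That gives: -0.398 m / 0.5 = -0.796, -0.357 m / 0.5 = -0.714, -51.6 degrees / 360 = -0.1433.

Emit:
jog_arm(moves={"rows": [[-0.796, -0.714, 0.208, 0, 0, -0.1433], [-0.796, -0.714, 0.208, 0, 0, -0.1433], [-0.796, -0.714, 0.208, 0, 0, -0.1433], [-0.796, -0.714, 0.208, 0, 0, -0.1433], [-0.796, -0.714, 0.208, 0, 0, -0.1433], [-0.796, -0.714, 0.208, 0, 0, -0.1433], [-0.796, -0.714, 0.208, 0, 0, -0.1433], [-0.796, -0.714, 0.208, 0, 0, -0.1433], [-0.796, -0.714, 0.208, 0, 0, -0.1433], [-0.796, -0.714, 0.208, 0, 0, -0.1433], [-0.796, -0.714, 0.208, 0, 0, -0.1433], [-0.796, -0.714, 0.208, 0, 0, -0.1433]]}, aperture=0.085, grip_n=60)

```text
time_s: 1.1
ee_pos: [0.3935, 0.1397, 0.2164]
orientation: [180.0, 0.0, -145.5]
wrist_force: [1.0, -0.4, 0.2]
gripper_width: 0.0849
grasp_force: 0.0
```

```bash
python3 -c "
from h import *
delta([.4385,.067,.2],214.5)"
```

```text
t 1.1 d [ 0.0041 -0.0854  0.0164] rv [ 0.    0.01 -0.01]
```

Emit:
jog_arm(moves={"rows": [[0, 0, 0, 0, 0, 0], [0, 0, 0, 0, 0, 0]]})

```text
time_s: 1.27
ee_pos: [0.3938, 0.1395, 0.2161]
orientation: [180.0, -0.1, -145.8]
wrist_force: [-0.2, 0.3, 0.6]
gripper_width: 0.0851
grasp_force: 0.0
```

```bash
python3 -c "
from h import *
delta([.4385,.067,.2],214.5)"
```

```text
t 1.27 d [ 0.0037 -0.0851  0.016 ] rv [ 0.05 -0.08 -0.35]
```

Converted, -0.085 m / 0.5 = -0.17, -0.04 m / 0.5 = -0.08.

Emit:
jog_arm(moves={"rows": [[0.008, -0.08, 0.032, 0, 0, 0], [0.008, -0.17, 0.032, 0, 0, 0], [0.008, -0.17, 0.032, 0, 0, 0], [0.008, -0.17, 0.032, 0, 0, 0], [0.008, -0.17, 0.032, 0, 0, 0]]})

```text
time_s: 1.68
ee_pos: [0.4372, 0.0703, 0.2006]
orientation: [179.9, -0.0, -145.5]
wrist_force: [-0.5, -0.1, -0.6]
gripper_width: 0.0849
grasp_force: 0.0
```

```bash
python3 -c "
from h import *
delta([.4385,.067,.094],214.5)"
```

```text
t 1.68 d [ 0.0007 -0.0036  0.1066] rv [ 0.08 -0.04 -0.02]
```

Converted, 0.106 m / 0.5 = 0.212, 0.085 m / 0.5 = 0.17.

Emit:
jog_arm(moves={"rows": [[0.002, -0.006, 0.06, 0, 0, 0], [0.002, -0.006, 0.12, 0, 0, 0], [0.002, -0.006, 0.17, 0, 0, 0], [0.002, -0.006, 0.212, 0, 0, 0], [0.002, -0.006, 0.212, 0, 0, 0], [0.002, -0.006, 0.212, 0, 0, 0]]})

```text
time_s: 2.18
ee_pos: [0.4373, 0.0678, 0.0945]
orientation: [179.9, -0.1, -145.4]
wrist_force: [-0.0, -0.2, 0.4]
gripper_width: 0.085
grasp_force: 0.0
```

Emit:
jog_arm(moves={"rows": [[0, 0, 0, 0, 0, 0], [0, 0, 0, 0, 0, 0], [0, 0, 0, 0, 0, 0], [0, 0, 0, 0, 0, 0], [0, 0, 0, 0, 0, 0], [0, 0, 0, 0, 0, 0], [0, 0, 0, 0, 0, 0], [0, 0, 0, 0, 0, 0]]}, aperture=0.03, grip_n=60)

```text
time_s: 2.85
ee_pos: [0.4398, 0.0664, 0.0963]
orientation: [-179.9, 0.1, -145.5]
wrist_force: [-0.6, 2.0, 7.8]
gripper_width: 0.0476
grasp_force: 62.2
```

Emit:
jog_arm(moves={"rows": [[0, 0, -0.02, 0, 0, 0], [0, 0, -0.04, 0, 0, 0], [0, 0, -0.04, 0, 0, 0], [0, 0, -0.04, 0, 0, 0], [0, 0, -0.04, 0, 0, 0], [0, 0, -0.04, 0, 0, 0], [0, 0, -0.04, 0, 0, 0]]})

```text
time_s: 3.43
ee_pos: [0.4385, 0.0662, 0.1143]
orientation: [180.0, -0.0, -145.5]
wrist_force: [0.1, 0.1, -0.3]
gripper_width: 0.0474
grasp_force: 61.8
```

Converted, -0.03 m / 0.5 = -0.06.

Emit:
jog_arm(moves={"rows": [[0, 0, -0.06, 0, 0, 0], [0, 0, -0.06, 0, 0, 0], [0, 0, -0.06, 0, 0, 0], [0, 0, -0.06, 0, 0, 0], [0, 0, -0.06, 0, 0, 0], [0, 0, -0.06, 0, 0, 0]]})

```text
time_s: 3.93
ee_pos: [0.4382, 0.0662, 0.1439]
orientation: [179.9, -0.1, -145.5]
wrist_force: [-0.4, 0.1, -1.6]
gripper_width: 0.0473
grasp_force: 62.3
```

Run:
```python
from h import *
f=[];t=[]
for i in range(6):
    im=bot.camera("side"); o=bot.get_obs(); f.append(o["wrist_force"]);t.append(o["tau"])
print(np.array(f).round(2),np.array(t)[:,:5].round(2))
cv2.imwrite("pics/s1.png",cv2.resize(im[130:250,190:350],None,fx=4,fy=4))
```

```text
[[-0.1  -0.21 -0.62]
 [ 0.62 -0.1  -1.31]
 [ 0.52  0.14 -1.14]
 [-0.72  0.01 -1.34]
 [ 0.64 -0.37 -0.95]
 [ 0.7   0.28 -0.8 ]] [[ 1.000e-02 -3.719e+01 -2.167e+01 -0.000e+00  1.000e-02]
 [ 1.000e-02 -3.713e+01 -2.163e+01 -0.000e+00  1.000e-02]
 [ 1.000e-02 -3.709e+01 -2.162e+01 -0.000e+00  1.000e-02]
 [ 0.000e+00 -3.706e+01 -2.163e+01 -0.000e+00  1.000e-02]
 [ 0.000e+00 -3.704e+01 -2.163e+01 -0.000e+00  1.000e-02]
 [-0.000e+00 -3.704e+01 -2.165e+01 -0.000e+00  1.000e-02]]
```

View pics/s1.png

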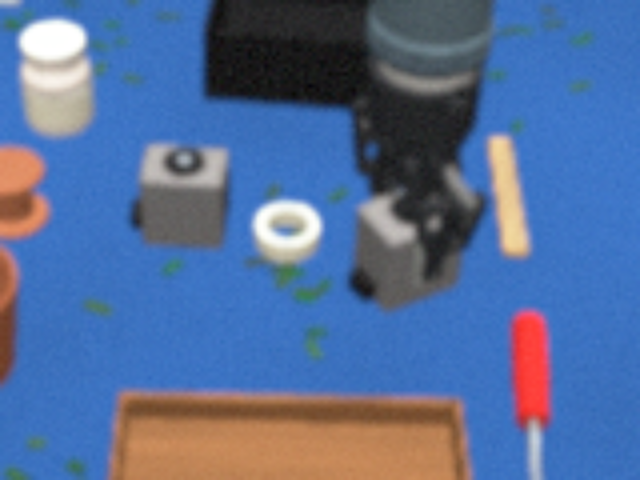

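It is lifted clear (its bottom corner rose from image row 219 to 207) and weighs about 1.1 N, so it is spent and goes in the crate. I'll raise it first.

Converted, -0.09 m / 0.5 = -0.18, -0.07 m / 0.5 = -0.14.

Emit:
jog_arm(moves={"rows": [[0, 0, -0.04, 0, 0, 0], [0, 0, -0.09, 0, 0, 0], [0, 0, -0.14, 0, 0, 0], [0, 0, -0.18, 0, 0, 0], [0, 0, -0.18, 0, 0, 0]]})

```text
time_s: 4.65
ee_pos: [0.441, 0.066, 0.2386]
orientation: [-179.7, 0.3, -145.5]
wrist_force: [0.6, -0.5, -0.8]
gripper_width: 0.0473
grasp_force: 62.3
```

```bash
python3 -c "
from h import *
delta([.4505,-.287,.23],180)"
```

```text
t 4.65 d [ 0.1921 -0.2963  0.009 ] rv [-0.18  0.41 34.49]
```

Converted, -0.296 m / 0.5 = -0.592, -0.29 m / 0.5 = -0.58, 34.5 degrees / 360 = 0.0958.

Emit:
jog_arm(moves={"rows": [[0.024, -0.036, 0, 0, 0, 0.0056], [0.06, -0.092, 0, 0, 0, 0.0167], [0.104, -0.16, 0, 0, 0, 0.0278], [0.146, -0.226, 0, 0, 0, 0.0389], [0.188, -0.292, 0, 0, 0, 0.05], [0.23, -0.358, 0, 0, 0, 0.0611], [0.272, -0.424, 0, 0, 0, 0.0722], [0.314, -0.486, 0, 0, 0, 0.0833], [0.352, -0.542, 0.008, 0, 0, 0.0917], [0.376, -0.58, 0.014, 0, 0, 0.0958], [0.384, -0.592, 0.018, 0, 0, 0.0958], [0.384, -0.592, 0.018, 0, 0, 0.0958]]})

```text
time_s: 5.65
ee_pos: [0.4475, -0.288, 0.2241]
orientation: [179.9, -0.1, 179.9]
wrist_force: [-0.5, 0.0, -1.5]
gripper_width: 0.0478
grasp_force: 62.4
```

Emit:
jog_arm(moves={"rows": [[0, 0, 0, 0, 0, 0], [0, 0, 0, 0, 0, 0]]})

```text
time_s: 5.82
ee_pos: [0.4479, -0.2849, 0.2253]
orientation: [179.9, -0.1, -179.9]
wrist_force: [0.4, 0.6, -0.9]
gripper_width: 0.0475
grasp_force: 62.4
```

```bash
python3 -c "
from h import *
delta([.4505,-.287,.115],180)"
```

```text
t 5.82 d [-0.0027 -0.0022  0.1103] rv [ 0.09 -0.05  0.06]
```

Converted, 0.11 m / 0.5 = 0.22, 0.104 m / 0.5 = 0.208.

Emit:
jog_arm(moves={"rows": [[0, 0, 0.04, 0, 0, 0], [-0.004, -0.002, 0.09, 0, 0, 0], [-0.004, -0.002, 0.14, 0, 0, 0], [-0.004, -0.002, 0.18, 0, 0, 0], [-0.004, -0.002, 0.208, 0, 0, 0], [-0.004, -0.002, 0.22, 0, 0, 0], [-0.004, -0.002, 0.22, 0, 0, 0], [-0.004, -0.002, 0.22, 0, 0, 0]]})

```text
time_s: 6.48
ee_pos: [0.4506, -0.2868, 0.1164]
orientation: [-180.0, 0.0, -179.9]
wrist_force: [1.1, -0.6, -0.3]
gripper_width: 0.0471
grasp_force: 62.4
```

Emit:
jog_arm(moves={"rows": [[0, 0, 0.006, 0, 0, 0], [0, 0, 0.012, 0, 0, 0], [0, 0, 0.018, 0, 0, 0], [0, 0, 0.022, 0, 0, 0], [0, 0, 0.022, 0, 0, 0], [0, 0, 0.022, 0, 0, 0]]})

```text
time_s: 6.98
ee_pos: [0.4501, -0.2875, 0.1047]
orientation: [180.0, -0.0, 180.0]
wrist_force: [-0.0, 0.4, -1.1]
gripper_width: 0.0473
grasp_force: 62.4
```

Converted, 0.002 m / 0.5 = 0.004, 0.001 m / 0.5 = 0.002.

Emit:
jog_arm(moves={"rows": [[0, 0, 0.002, 0, 0, 0], [0, 0, 0.004, 0, 0, 0], [0, 0, 0.004, 0, 0, 0], [0, 0, 0.004, 0, 0, 0]]})

```text
time_s: 7.32
ee_pos: [0.4501, -0.2875, 0.1027]
orientation: [180.0, -0.0, 180.0]
wrist_force: [0.0, 0.5, -1.7]
gripper_width: 0.0473
grasp_force: 62.4
```

Emit:
jog_arm(moves={"rows": [[0, 0, 0.002, 0, 0, 0], [0, 0, 0.003, 0, 0, 0], [0, 0, 0.003, 0, 0, 0], [0, 0, 0.003, 0, 0, 0]]})

```text
time_s: 7.65
ee_pos: [0.4502, -0.2875, 0.1023]
orientation: [-180.0, 0.0, 180.0]
wrist_force: [-3.1, 2.0, 8.2]
gripper_width: 0.0473
grasp_force: 63.6
```

Emit:
jog_arm(moves={"rows": [[0, 0, 0, 0, 0, 0], [0, 0, 0, 0, 0, 0], [0, 0, 0, 0, 0, 0], [0, 0, 0, 0, 0, 0], [0, 0, 0, 0, 0, 0], [0, 0, 0, 0, 0, 0]]}, aperture=0.085)

```text
time_s: 8.15
ee_pos: [0.4501, -0.2875, 0.1011]
orientation: [180.0, -0.0, 180.0]
wrist_force: [-0.4, 0.5, -0.6]
gripper_width: 0.0854
grasp_force: 0.0
```

Emit:
jog_arm(moves={"rows": [[0, 0, -0.03, 0, 0, 0], [0, 0, -0.08, 0, 0, 0], [0, 0, -0.14, 0, 0, 0], [0, 0, -0.2, 0, 0, 0], [0, 0, -0.2, 0, 0, 0], [0, 0, -0.2, 0, 0, 0]]})

```text
time_s: 8.65
ee_pos: [0.4509, -0.2883, 0.2032]
orientation: [-179.8, 0.2, 180.0]
wrist_force: [0.4, -0.9, -1.0]
gripper_width: 0.0851
grasp_force: 0.0
```

```bash
python3 -c "
from h import *
delta([.6155,-.0255,.2],182)"
```

```text
t 8.65 d [-0.1645  0.2629  0.0029] rv [-0.19  0.19 -2.02]
```

Converted, 0.263 m / 0.5 = 0.526, 0.248 m / 0.5 = 0.496, -2 degrees / 360 = -0.0056.

Emit:
jog_arm(moves={"rows": [[-0.04, 0.064, 0, 0, 0, -0.0028], [-0.08, 0.128, 0, 0, 0, -0.0056], [-0.12, 0.192, 0, 0, 0, -0.0056], [-0.16, 0.256, 0, 0, 0, -0.0056], [-0.2, 0.32, 0, 0, 0, -0.0056], [-0.24, 0.384, 0, 0, 0, -0.0056], [-0.28, 0.448, 0, 0, 0, -0.0056], [-0.31, 0.496, 0.004, 0, 0, -0.0056], [-0.328, 0.526, 0.006, 0, 0, -0.0056], [-0.328, 0.526, 0.006, 0, 0, -0.0056], [-0.328, 0.526, 0.006, 0, 0, -0.0056], [-0.328, 0.526, 0.006, 0, 0, -0.0056]]})

```text
time_s: 9.65
ee_pos: [0.6134, -0.025, 0.197]
orientation: [180.0, -0.1, -178.0]
wrist_force: [-0.7, -1.0, -0.5]
gripper_width: 0.0852
grasp_force: 0.0
```

Run:
```python
from h import *
cv2.imwrite("pics/s2.png",cv2.resize(bot.camera("side")[80:240,130:350],None,fx=3,fy=3))
delta([.6155,-.0255,.094],182)
```

```text
t 9.7 d [-2.300e-03 -1.000e-04  1.033e-01] rv [ 0.   -0.11 -0.06]
```

View pics/s2.png

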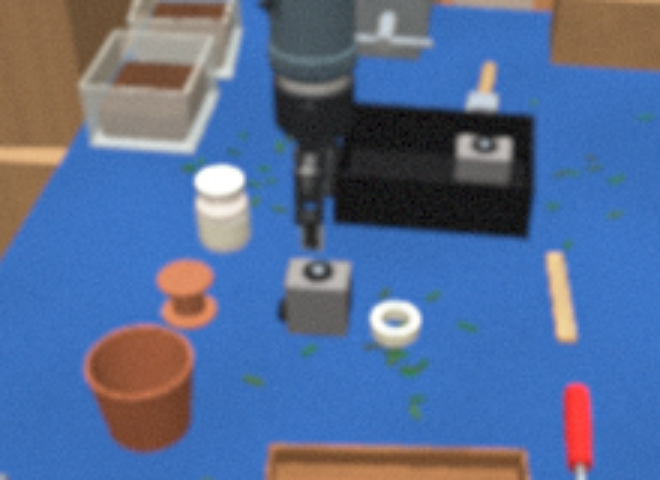

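The first cassette stands upright in the crate, at crop (485,155). The gripper is above the second one, at crop (318,298).

Converted, 0.103 m / 0.5 = 0.206, 0.085 m / 0.5 = 0.17.

Emit:
jog_arm(moves={"rows": [[-0.004, 0, 0.06, 0, 0, 0], [-0.004, 0, 0.12, 0, 0, 0], [-0.004, 0, 0.17, 0, 0, 0], [-0.004, 0, 0.206, 0, 0, 0], [-0.004, 0, 0.206, 0, 0, 0], [-0.004, 0, 0.206, 0, 0, 0]]})

```text
time_s: 10.2
ee_pos: [0.6152, -0.0256, 0.0945]
orientation: [180.0, -0.2, -178.1]
wrist_force: [0.3, 0.1, 0.2]
gripper_width: 0.0851
grasp_force: 0.0
```

Emit:
jog_arm(moves={"rows": [[0, 0, 0, 0, 0, 0], [0, 0, 0, 0, 0, 0], [0, 0, 0, 0, 0, 0], [0, 0, 0, 0, 0, 0], [0, 0, 0, 0, 0, 0], [0, 0, 0, 0, 0, 0], [0, 0, 0, 0, 0, 0], [0, 0, 0, 0, 0, 0]]}, aperture=0.03, grip_n=80)

```text
time_s: 10.87
ee_pos: [0.6174, -0.0249, 0.0972]
orientation: [-179.9, 0.2, -178.0]
wrist_force: [-0.1, -0.8, 6.3]
gripper_width: 0.047
grasp_force: 82.8
```

Emit:
jog_arm(moves={"rows": [[0, 0, -0.02, 0, 0, 0], [0, 0, -0.04, 0, 0, 0], [0, 0, -0.06, 0, 0, 0], [0, 0, -0.06, 0, 0, 0], [0, 0, -0.06, 0, 0, 0], [0, 0, -0.06, 0, 0, 0], [0, 0, -0.06, 0, 0, 0]]})

```text
time_s: 11.45
ee_pos: [0.6158, -0.0244, 0.1248]
orientation: [180.0, -0.1, -178.0]
wrist_force: [-0.2, 0.1, -1.2]
gripper_width: 0.0473
grasp_force: 82.2
```

Run:
```python
from h import *
f=[]
for i in range(5): bot.camera("side");f.append(bot.get_obs()["wrist_force"][2])
print(np.round(f,2))
```

```text
[-0.91 -0.78 -0.66 -0.47 -1.72]
```

The second weighs about 0.9 N, so it is spent too and also goes in the crate.

Converted, -0.105 m / 0.5 = -0.21, -0.08 m / 0.5 = -0.16.

Emit:
jog_arm(moves={"rows": [[0, 0, -0.05, 0, 0, 0], [0, 0, -0.1, 0, 0, 0], [0, 0, -0.16, 0, 0, 0], [0, 0, -0.21, 0, 0, 0], [0, 0, -0.21, 0, 0, 0]]})

```text
time_s: 12.12
ee_pos: [0.6188, -0.025, 0.2363]
orientation: [-179.9, 0.6, -178.0]
wrist_force: [0.4, -1.0, -0.5]
gripper_width: 0.0475
grasp_force: 82.4
```

```bash
python3 -c "
from h import *
delta([.5605,-.287,.23],180)"
```

```text
t 12.12 d [ 0.0674 -0.2598  0.0063] rv [-0.14  0.56  1.99]
```

Converted, -0.26 m / 0.5 = -0.52, -0.257 m / 0.5 = -0.514, 2 degrees / 360 = 0.0056.

Emit:
jog_arm(moves={"rows": [[0.008, -0.03, 0, 0, 0, 0.0028], [0.02, -0.08, 0, 0, 0, 0.0056], [0.036, -0.14, 0, 0, 0, 0.0056], [0.052, -0.2, 0, 0, 0, 0.0056], [0.068, -0.26, 0, 0, 0, 0.0056], [0.084, -0.32, 0, 0, 0, 0.0056], [0.1, -0.38, 0, 0, 0, 0.0056], [0.114, -0.44, 0, 0, 0, 0.0056], [0.126, -0.486, 0, 0, 0, 0.0056], [0.134, -0.514, 0, 0, 0, 0.0056], [0.134, -0.52, 0, 0, 0, 0.0056], [0.134, -0.52, 0, 0, 0, 0.0056]]})

```text
time_s: 13.12
ee_pos: [0.558, -0.287, 0.2295]
orientation: [179.9, -0.0, 179.9]
wrist_force: [0.7, 0.4, -1.4]
gripper_width: 0.0474
grasp_force: 82.4
```

Emit:
jog_arm(moves={"rows": [[0, 0, 0, 0, 0, 0], [0, 0, 0, 0, 0, 0]]})

```text
time_s: 13.28
ee_pos: [0.5586, -0.285, 0.2301]
orientation: [179.9, -0.0, -179.9]
wrist_force: [0.4, -0.4, -1.1]
gripper_width: 0.047
grasp_force: 82.4
```

```bash
python3 -c "
from h import *
delta([.5605,-.287,.115],180)"
```

```text
t 13.28 d [-0.0019 -0.0021  0.1151] rv [ 0.05 -0.01  0.07]
```

Converted, 0.115 m / 0.5 = 0.23, 0.11 m / 0.5 = 0.22.

Emit:
jog_arm(moves={"rows": [[0, 0, 0.04, 0, 0, 0], [-0.004, -0.002, 0.09, 0, 0, 0], [-0.004, -0.002, 0.14, 0, 0, 0], [-0.004, -0.002, 0.19, 0, 0, 0], [-0.004, -0.002, 0.22, 0, 0, 0], [-0.004, -0.002, 0.23, 0, 0, 0], [-0.004, -0.002, 0.23, 0, 0, 0], [-0.004, -0.002, 0.23, 0, 0, 0]]})

```text
time_s: 13.95
ee_pos: [0.561, -0.2871, 0.116]
orientation: [-180.0, 0.0, -180.0]
wrist_force: [0.4, -0.6, -0.1]
gripper_width: 0.0473
grasp_force: 82.4
```

Emit:
jog_arm(moves={"rows": [[0, 0, 0.006, 0, 0, 0], [0, 0, 0.012, 0, 0, 0], [0, 0, 0.018, 0, 0, 0], [0, 0, 0.022, 0, 0, 0], [0, 0, 0.022, 0, 0, 0], [0, 0, 0.022, 0, 0, 0]]})

```text
time_s: 14.45
ee_pos: [0.5602, -0.2877, 0.1042]
orientation: [180.0, -0.0, 180.0]
wrist_force: [-0.9, 0.0, -1.3]
gripper_width: 0.0475
grasp_force: 82.4
```

Emit:
jog_arm(moves={"rows": [[0, 0, 0.002, 0, 0, 0], [0, 0, 0.004, 0, 0, 0], [0, 0, 0.004, 0, 0, 0], [0, 0, 0.004, 0, 0, 0]]})

```text
time_s: 14.78
ee_pos: [0.5604, -0.2879, 0.1033]
orientation: [-180.0, 0.0, 180.0]
wrist_force: [-1.4, 0.5, 5.6]
gripper_width: 0.0476
grasp_force: 83.1
```

In contact with the floor; release and raise.

Emit:
jog_arm(moves={"rows": [[0, 0, 0, 0, 0, 0], [0, 0, 0, 0, 0, 0], [0, 0, 0, 0, 0, 0], [0, 0, 0, 0, 0, 0], [0, 0, 0, 0, 0, 0], [0, 0, 0, 0, 0, 0]]}, aperture=0.085)

```text
time_s: 15.28
ee_pos: [0.5602, -0.2876, 0.1021]
orientation: [180.0, -0.0, 180.0]
wrist_force: [-0.2, 0.1, -0.3]
gripper_width: 0.0853
grasp_force: 0.0
```

Emit:
jog_arm(moves={"rows": [[0, 0, -0.03, 0, 0, 0], [0, 0, -0.08, 0, 0, 0], [0, 0, -0.14, 0, 0, 0], [0, 0, -0.2, 0, 0, 0], [0, 0, -0.26, 0, 0, 0], [0, 0, -0.32, 0, 0, 0], [-0.06, 0.04, -0.32, 0, 0, 0], [-0.12, 0.1, -0.32, 0, 0, 0], [-0.12, 0.18, -0.32, 0, 0, 0], [-0.12, 0.26, -0.32, 0, 0, 0], [-0.12, 0.26, -0.32, 0, 0, 0], [-0.12, 0.26, -0.32, 0, 0, 0]]})

```text
time_s: 16.28
ee_pos: [0.6204, -0.1551, 0.2623]
orientation: [180.0, -0.0, -179.8]
wrist_force: [-0.4, -0.2, 0.1]
gripper_width: 0.0853
grasp_force: 0.0
```

Run:
```python
from h import *
a=cv2.resize(bot.camera("side")[80:220,150:350],None,fx=3,fy=3)
b=cv2.resize(bot.camera("top")[120:260,220:400],(540,420))
cv2.imwrite("pics/f.png",cv2.resize(cv2.hconcat([a,b]),(798,294)))
```

```text
(no output)
```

View pics/f.png

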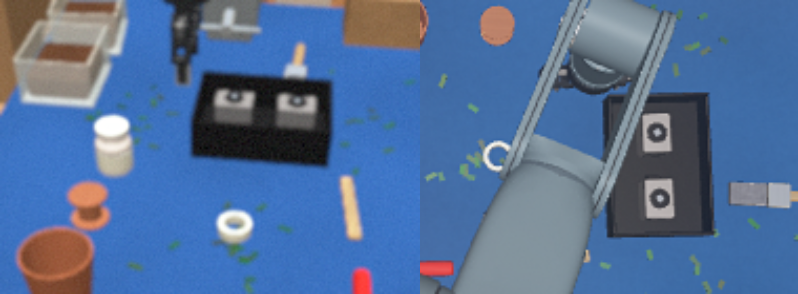

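Both cassettes stand upright inside the crate, at (235,105) and (297,108) in the side view and (657,133) and (659,198) in the top view. The gripper is clear of everything.

```bash
python3 -c "
from station import bot
print(bot.sign_off())"
```

```text
the job is handed in; nothing more can be done
None
```

Both cassettes weighed light (about 1 N each), so I set both down upright in the deep black crate as spent, left the other items alone, and handed the job in at about 16 s; no verdict came back.

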